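# Set the aperture ring of the flow-imaging camera

## Robot

A 7-joint arm with a two-finger parallel gripper is mounted at the origin on the work surface. World frame = base frame: x ahead of the robot, y to its left, z up, the work surface at z = 0. Lengths are in m, angles in rad, forces in N, time in s.
With the tool pointing down it reaches from about 0.35 to 0.9 m from the base axis. Payload 8.1 kg.
Tool frame: the origin (TCP) lies at the very end of the fingers, on their centre line; the grasp point (between the pads) lies behind it (ctrl.pinch_z is the z of the grasp point in the tool frame, in m); z points along the fingers, y is the line along which they close (so a half turn about z gives the same grasp; the last joint's range is limited). The gripper opens to 85 mm and grips with 20 to 120 N. Pads are 22 mm wide; open, the fingers measure 114 mm over their backs; the gripper's body (76 mm by 85 mm) begins 54 mm behind the grasp point. The pads swing forward as they close: fully open they stand 13 mm farther back than shut.
Start: joints at [1.246, 0.434, 0.025, 1.573, -0.012, 1.134, -0.075], TCP at [0.137, -0.61, 0.231] pointing down, gripper open.
Joint ranges: [-2.62, 2.62], [-0.44, 2.09], [-1.27, 1.32], [0.08, 2.57], [-1.32, 4.46], [0.12, 2], [-2.74, 2.74]. Speed limits (rad/s): [2.22, 2.22, 3.01, 3.01, 3.14, 3.14, 3.14].

## Interface

Orientations are given as a rotation vector (axis times angle).
In Python, from workcell import ctrl gives the robot as it stands.
- The arm moves only by the shell command python3 -m jog 'ROWS'. ROWS is JSON, a list of rows, each an object with "jaw": the opening, from -1 (shut) to 1 (fully open); "delta_pos": the shift along the tool's x, y, z scaled (see below), a list of three; "twist": the turn about the tool's z scaled (see below). In form: [{"jaw": jaw, "delta_pos": [tx, ty, tz], "twist": twist}, ...]. A call has 1 to 5 rows; each row shifts and turns the commanded pose from where the row before left it, along the tool's axes as they then stand; what a row does not reach is not made up. The controller multiplies each number of a shift by 0.3 m and each number of a turn by 0.5 rad. A row lasts 1/8 s, in which the tool goes at most 62.5 mm and 10.7 degrees, less where a joint would pass 70% of its speed; a pose out of reach is approached as far as the arm can. A call with a number of a shift or a turn outside -1 to 1 is refused whole. A call with a gripper value outside its range is refused whole. The fingers move at their own pace and stop on an object; the grip force is fixed at half the most. Time passes only in rows, so rows that do not move let the fingers close. It gives the time, the measured TCP pose, the force, the opening and the grip force at its end, in the units of the state.
- ctrl.get_state(): the state, without advancing time (a new reading comes with each control period).
- ctrl.get_image(name): name is "scene" or "side" or "wrist"; returns a dict with "img" (400x640x3 uint8, red, green, blue), "fovy" (degrees; the focal length in pixels is half the picture's height over the tangent of half this angle, whatever the lens; pixels are square), "cx", "cy" (the principal point, pixels), "cam_to_world" (4x4, takes a point from camera to world coordinates). Camera axes: x right, y down, z forward; pixel columns grow to the right and rows downward; lengths in m; the calibration is good to about 2 mm. A picture is of the moment at which its call begins. There is no depth.
- ctrl.finish_job(): hands the job in; it is judged then, once.
The state is a dict: "time_s": time; "joint_positions": joint angles; "dq": joint speeds; "joint_efforts": joint torques, N m; "position": TCP position; "ee_rot": TCP orientation; "ft_force": force on the tool from outside, world axes, zero at the start; "wrist_torque": the same for the moment, N m; "gripper_width": finger opening in m; "grasp_force": force on a finger pad.
Only numpy, scipy, OpenCV 4.12 (cv2) and the standard library are available. Lean on these libraries where they do the work, as an engineer would, in place of code of your own. Each camera call takes 0.05 s, during which the arm holds its last target. There are 200 camera calls.

## Task

Set the aperture of the camera that films the tank: turn the aperture ring (the narrower collar, next to the camera body, with the red line) click by click until its red line stands opposite the white index line on top of the barrel, and leave it clicked in there. Do not knock the camera off its aim, do not turn the focus ring, and leave the loose things on the bench where they are.

Things in the scene. Friction and masses are not known exactly. Their poses are not given: they have to be found in the camera images.
- aperture_ring: Black knurled collar round the lens, diameter 64 mm, 24 mm wide, white ticks and one red line; turns about the lens axis on a fixed barrel (57 mm diameter beside it). Clicks every 18 degrees: about 0.12 N m to turn; let go, it pulls itself into the nearest click. End stops 43 degrees past the goal, 158 before it. Origin at its middle on the lens axis, x along the axis to the lens front.
- ring_centre (a point): The same point, but fixed in the camera, about 160 mm above the bench: x along the lens axis out of the lens front (to the robot's right, -y, within 25 degrees; level to 10 degrees nose down), z up out of the barrel. The camera body (80 mm long, 60 mm square) ends 43 mm behind it, the focus ring begins 34 mm before it; fingers can pass on both sides of the ring and under it.
- red_line (a point): Middle of the red line (5 mm wide, as long as the ring is wide) on the outside of the aperture ring, 32 mm from the lens axis; turns with it. Starts 3 to 7 clicks (54 to 126 degrees) from the goal, on the side of the lens away from the robot (+x); turn the ring so that it rises over that side to the top: positive about the x axis of ring_centre.
- index_line (a point): White index line, 16 mm long and 3.5 mm wide, on top of the fixed barrel just in front of the aperture ring; its middle, 22 mm in front of ring_centre and 29 mm from the lens axis. Axes as ring_centre. When the ring is right, the red line runs on in line with it.
- lens_front (a point): Centre of the front rim of the lens hood (diameter 73 mm), 99 mm in front of ring_centre; axes as there. Shows the camera's aim.
- pan_head: Pan-and-tilt head under the camera, held by friction only: pan axis upright 38 mm behind ring_centre, tilt axis level, 45 mm below the lens axis there. About 15 N sideways or 20 N up or down on the aperture ring turns the camera off its aim, and it stays so; a brisk twist is enough, a slow one is not. Origin under the head, 86 mm above the bench, on the pan axis; z up.
- focus_line (a point): Middle of the thin white line on the outside of the focus ring, the wider black ribbed collar (diameter 66 mm, 26 mm wide) in front of the aperture ring; it turns by light friction, without clicks.
- stand: Foot of the camera: black square plate 120 x 120 x 12 mm screwed to the bench, with a steel post in its middle that carries the head; origin under the middle of the plate.
- lens_cap: Loose black lens cap lying on the bench before the camera, 78 mm diameter, 10 mm thick; origin under its centre.
- bottle: Loose white plastic bottle with a blue cap, standing, 60 mm diameter, 150 mm high; origin under its centre.
- spray_can: Loose red spray can, standing, 66 mm diameter, 190 mm high; origin under its centre.
- tape_roll: Loose roll of green tape lying flat, 100 mm outside diameter, 35 mm high; origin under its centre.
- target_plate: Loose calibration target: white dotted plate 90 mm wide, 122 mm high, upright on an aluminium foot; origin under its centre.
- screwdriver: Loose screwdriver with a yellow handle, 190 mm long, lying on the bench beyond the camera; origin under its middle.
Mind the look-alikes: they are no part of the job. There is more than one size of the stand; the job needs the larger.

How it is judged:
By the outcome, as a careful person would: the job done as asked, in the order asked, and still so for the second after the job is handed in, with the robot touching nothing.
It also fails if it takes over 64 s, if anything falls off the work surface, if the arm or the gripper's body presses on something with over 40 N, if the wrist force passes 120 N, or if a joint passes its speed limit or range.

## Working session

There is one attempt and no reset: what is moved stays moved. The work goes in short steps, Python scripts to look and compute and a shell command to move; the robot and the scene stay as the last step left them, time stands still between calls to the robot, and variables do not carry over. Pictures are saved under pics/ and viewed, at most 10 in all, crops included, and the job is handed in when it is done.

```bash
mkdir -p pics
python3 - <<'E'
from workcell import ctrl
import cv2,numpy as np,pickle
for n in ["scene","side","wrist"]:
    d=ctrl.get_image(n); cv2.imwrite(f"pics/{n}0.png",d["img"][:,:,::-1]); pickle.dump(d,open(f"pics/{n}0.pkl","wb"))
    print(n,d["fovy"],d["cx"],d["cy"],np.round(d["cam_to_world"],3).tolist())
print(ctrl.pinch_z,ctrl.get_state())
E
```

```text
scene 47.43150605299489 317.5532990039282 201.04192551131013 [[-0.635, 0.514, -0.577, 1.235], [0.772, 0.423, -0.473, 0.643], [0.001, -0.746, -0.666, 0.939], [0.0, 0.0, 0.0, 1.0]]
side 55.146178050406455 314.70634965709684 199.55566789204616 [[-0.831, -0.423, 0.361, 0.151], [-0.556, 0.642, -0.527, 0.714], [-0.009, -0.639, -0.769, 1.035], [0.0, 0.0, 0.0, 1.0]]
wrist 62.819245643070616 321.07012481413335 200.90400186516922 [[0.22, -0.94, -0.26, 0.203], [-0.975, -0.212, -0.058, -0.596], [-0.001, 0.266, -0.964, 0.373], [0.0, 0.0, 0.0, 1.0]]
-0.0187 {'time_s': 0.15, 'joint_positions': array([ 1.24641469,  0.43504332,  0.02494873,  1.57389491, -0.01163916,
        1.13400893, -0.0750926 ]), 'dq': array([ 0.00011234, -0.00210885,  0.00088522, -0.00348022,  0.00154173,
        0.00259253, -0.00014645]), 'joint_efforts': array([ 3.02790490e-03, -6.70879698e+01,  1.02663931e+00, -3.16443729e+01,
        1.56736368e-02,  8.98256607e-03, -8.78159744e-05]), 'position': array([ 0.13737412, -0.60931211,  0.23071549]), 'ee_rot': array([-3.12111981e+00, -3.47442495e-01,  3.10010960e-04]), 'ft_force': array([-0.57965955, -0.21488171,  0.15347619]), 'wrist_torque': array([ 0.01359194, -0.01825062,  0.00780467]), 'grasp_force': 0.0, 'gripper_width': 0.08523438243991507}
```

View pics/scene0.png

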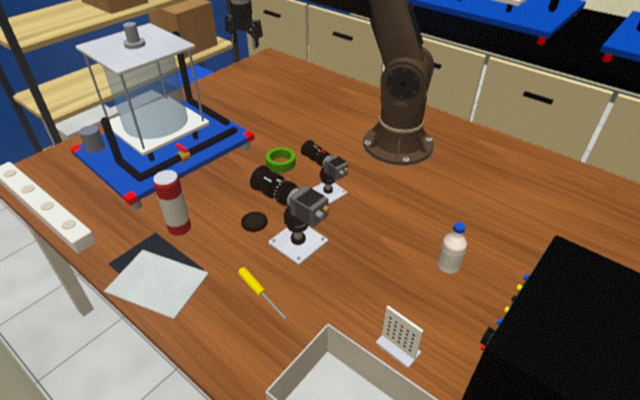

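View pics/side0.png

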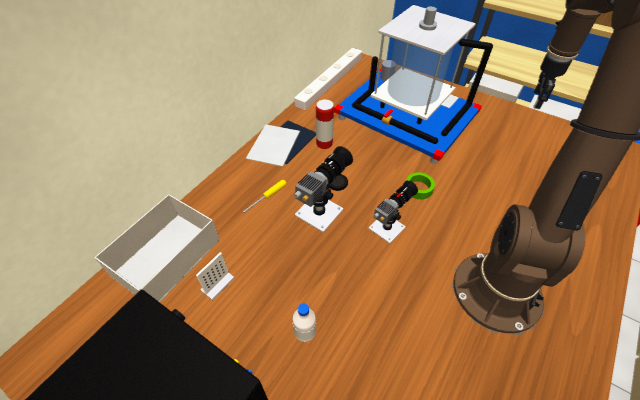

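The larger camera stands at about (290,210) in the scene view and (322,185) in the side view. A smaller look-alike is nearer the robot. I'll enlarge both views of the larger one.

Run:
```python
import cv2,numpy as np
a=cv2.imread("pics/scene0.png")[150:270,235:345]; b=cv2.imread("pics/side0.png")[130:250,275:365]
f=lambda i:cv2.resize(i,None,fx=4,fy=4,interpolation=cv2.INTER_CUBIC)
o=np.hstack([f(a),f(b)]); o=np.clip(o.astype(float)*1.5,0,255).astype(np.uint8)
cv2.imwrite("pics/c1.png",o);print(o.shape)
```

```text
(480, 800, 3)
```

View pics/c1.png

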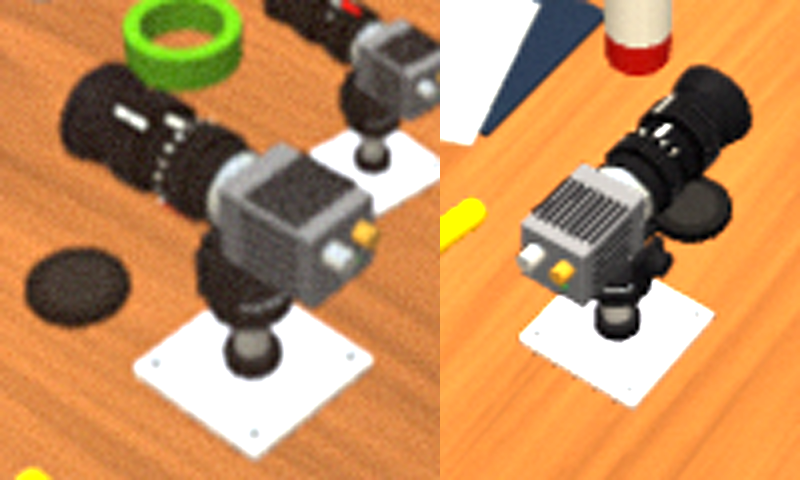

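```bash
cat > h.py <<'E'
import numpy as np,cv2
from scipy.spatial.transform import Rotation as R
def proj(d,P):
    T=np.linalg.inv(d["cam_to_world"]); p=np.atleast_2d(P)@T[:3,:3].T+T[:3,3]
    f=d["img"].shape[0]/2/np.tan(np.radians(d["fovy"]/2))
    return np.c_[d["cx"]+f*p[:,0]/p[:,2],d["cy"]+f*p[:,1]/p[:,2]]
def frame(q):  # q: stand x,y, ring height at level, yaw off -y, nose-down tilt
    sx,sy,h,yaw,t=q
    Rm=(R.from_euler('z',-np.pi/2+yaw)*R.from_euler('y',t)).as_matrix()
    o=np.array([sx,sy,h-.045])
    return Rm,o+Rm@[.038,0,.045]
def pts(q,L): 
    Rm,c=frame(q); return np.asarray(L)@Rm.T+c
E
python3 - <<'E'
from h import *; import pickle
from scipy.optimize import least_squares
S=pickle.load(open("pics/scene0.pkl","rb"));D=pickle.load(open("pics/side0.pkl","rb"))
c=lambda l,x0,y0,s=0:[[x0+(x-s+.5)/4-.5,y0+(y+.5)/4-.5] for x,y in l]
# local: +y left of lens dir (-y world) => +x world side ; z up
idx=[.022,0,.029]
body=[[-.043,.03,.03],[-.043,-.03,.03],[-.123,.03,.03],[-.123,-.03,.03]]
oS=np.array(c([(175,123),(220,200),(290,147),(308,243),(374,190)],235,150)); oD=np.array(c([(662,130),(582,166),(647,205),(522,240),(583,274)],275,130,440))
st=lambda q:np.array([[q[0],q[1],.012]])
s1=np.array(c([(253.5,364)],235,150));s2=np.array(c([(617,326.5)],275,130,440))
def r(q):
    P=pts(q,[idx]+body)
    return np.r_[(proj(S,P)-oS).ravel(),(proj(D,P)-oD).ravel(),(proj(S,st(q))-s1).ravel(),(proj(D,st(q))-s2).ravel(),(q[2]-.16)/.003,q[4]/.15]
s=least_squares(r,[.6,0,.16,0,.08],loss="soft_l1")
print(s.x,np.degrees(s.x[3:]));print(np.round(r(s.x),1)); print(frame(s.x)[1])
np.save("q.npy",s.x)
# red line angle: project for angles
for a in range(-130,-40,18): print(a,proj(S,pts(s.x,[[0,-.032*np.sin(np.radians(a)),.032*np.cos(np.radians(a))]])))
print(proj(S,pts(s.x,[[.099,0,0]])),proj(D,pts(s.x,[[.099,0,0]])))
E
```

```text
[ 0.5921061   0.04485323  0.16043635 -0.01711866  0.00308892] [-0.9808267   0.17698209]
[ 0.7  1.3 -0.2 -1.7 -1.7 -0.2  2.2  1.7  1.5  2.4 -0.1  0.9  0.   0.2
  0.2 -1.4 -0.6 -2.2  0.8 -1.9  0.1 -0.9  0.3 -0.6  0.1  0. ]
[0.59145325 0.00672    0.16031876]
-130 [[279.6738968  204.38001333]]
-112 [[278.10428059 202.94004622]]
-94 [[277.27114501 200.56793423]]
-76 [[277.27362008 197.48751584]]
-58 [[278.12421807 194.00663347]]
[[259.27413887 178.40592989]] [[342.75531508 155.6814181 ]]
```

Large camera: index line at scene (278.8,180.8) and side (330.5,162.5). A trace of red shows low on the +x side at scene (277,202). The tool cannot roll about the lens axis, so I'll use the shut fingertips as a rack: press lightly on top of the ring and stroke toward -x. First I'll check that the path clears the tank.

Run:
```python
from h import *; import pickle
from scipy.optimize import least_squares
S=pickle.load(open("pics/scene0.pkl","rb"));D=pickle.load(open("pics/side0.pkl","rb"))
for n,a,b in [("top+y-x",(195,47),(440,50)),("top-x-y",(155,25),(475,20)),("foot",(250,135),(437,155)),("knob",(130,25),(432,10)),("handle?",(180,57),(490,45)),("smallcam",(333,155),(388,205)),("can",(165,175),(325,102))]:
    s=least_squares(lambda p:np.r_[(proj(S,p)-a).ravel(),(proj(D,p)-b).ravel()],[.5,-.3,.1]); print(n,np.round(s.x,3),round(s.cost,1))
```

```text
top+y-x [ 0.462 -0.459  0.391] 2.8
top-x-y [ 0.432 -0.697  0.395] 10.8
foot [ 0.355 -0.382  0.057] 0.2
knob [ 0.563 -0.607  0.444] 0.1
handle? [ 0.356 -0.723  0.281] 131.4
smallcam [ 0.374 -0.001  0.154] 5.0
can [ 0.767 -0.258  0.198] 0.2
```

```bash
python3 -m jog '[{"jaw":-1,"delta_pos":[0.06,-0.1,-0.1],"twist":0},{"jaw":-1,"delta_pos":[0.1,-0.15,-0.06],"twist":0},{"jaw":-1,"delta_pos":[0.1,-0.15,-0.06],"twist":0},{"jaw":-1,"delta_pos":[0.1,-0.15,-0.06],"twist":0},{"jaw":-1,"delta_pos":[0.1,-0.15,-0.06],"twist":0}]'
```

```text
time_s: 0.78
position: [0.2263, -0.3726, 0.3337]
ee_rot: [3.122, 0.348, -0.0]
ft_force: [1.0, 0.0, 0.5]
gripper_width: 0.0
grasp_force: 0.0
```

```bash
python3 -m jog '[{"jaw":-1,"delta_pos":[0.06,-0.15,0],"twist":0},{"jaw":-1,"delta_pos":[0.16,-0.1,0],"twist":0},{"jaw":-1,"delta_pos":[0.16,-0.1,0],"twist":0},{"jaw":-1,"delta_pos":[0.16,-0.1,0],"twist":0},{"jaw":-1,"delta_pos":[0.16,-0.1,0],"twist":0}]'; python3 -m jog '[{"jaw":-1,"delta_pos":[0.16,-0.1,0],"twist":0},{"jaw":-1,"delta_pos":[0.16,-0.1,0],"twist":0},{"jaw":-1,"delta_pos":[0.16,-0.08,0],"twist":0.16},{"jaw":-1,"delta_pos":[0.14,-0.02,0],"twist":0.16},{"jaw":-1,"delta_pos":[0.08,0,0],"twist":0.16}]'
python3 - <<'E'
from workcell import ctrl
from h import *; import pickle
for n in ["wrist"]:
    d=ctrl.get_image(n);pickle.dump(d,open("pics/w1.pkl","wb"));cv2.imwrite("pics/w1.png",d["img"][:,:,::-1])
s=ctrl.get_state();print(s["position"],s["ee_rot"])
E
```

```text
time_s: 1.4
position: [0.3954, -0.1659, 0.3334]
ee_rot: [3.122, 0.347, 0.0]
ft_force: [-0.0, -1.2, 0.1]
gripper_width: 0.0001
grasp_force: 0.0
time_s: 2.02
position: [0.5826, -0.0387, 0.3326]
ee_rot: [-3.141, 0.029, 0.001]
ft_force: [-0.0, -1.0, -0.2]
gripper_width: -0.0
grasp_force: 0.0
[ 0.58441924 -0.03929892  0.33203297] [-3.14021308e+00  3.69612742e-02  2.89857625e-04]
```

View pics/w1.png

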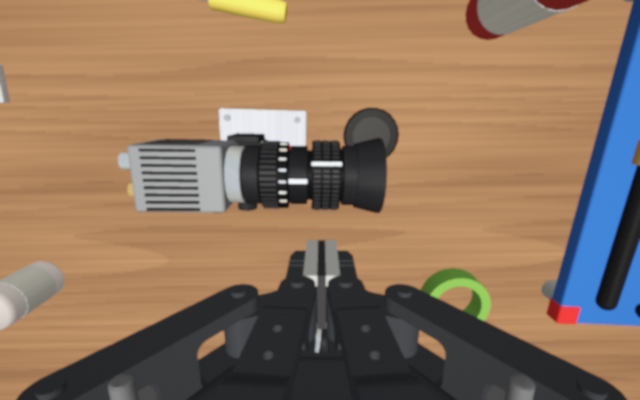

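Run:
```python
from h import *; import pickle
from scipy.optimize import least_squares
S,D,W=[pickle.load(open(f"pics/{n}.pkl","rb")) for n in("scene0","side0","w1")]
c=lambda l,x0,y0,s=0:[[x0+(x-s+.5)/4-.5,y0+(y+.5)/4-.5] for x,y in l]
idx=[.022,0,.029]
body=[[-.043,.03,.03],[-.043,-.03,.03],[-.123,.03,.03],[-.123,-.03,.03]]
oS=np.array(c([(175,123),(220,200),(290,147),(308,243),(374,190)],235,150)); oD=np.array(c([(662,130),(582,166),(647,205),(522,240),(583,274)],275,130,440))
st=lambda q:np.array([[q[0],q[1],.012]])
s1=np.array(c([(253.5,364)],235,150));s2=np.array(c([(617,326.5)],275,130,440))
oW=np.array([(297.5,181),(227,211),(137,211),(382,175.5)])
def r(q):
    P=pts(q,[idx]+body); Q=pts(q,[idx,body[1],body[3],[.099,0,0]])
    return np.r_[(proj(S,P)-oS).ravel(),(proj(D,P)-oD).ravel(),(proj(S,st(q))-s1).ravel(),(proj(D,st(q))-s2).ravel(),(proj(W,Q)-oW).ravel(),(q[2]-.16)/.003,q[4]/.15]
s=least_squares(r,[.6,0.04,.16,0,.08],loss="soft_l1")
print(s.x,np.degrees(s.x[3:]));print(np.round(r(s.x),1)); Rm,o=frame(s.x);print(o, o+Rm@[0,0,.032])
np.save("q.npy",s.x)
```

```text
[ 0.59198154  0.04169217  0.15955903 -0.03331219  0.00466065] [-1.90864772  0.26703549]
[ 0.1  0.9 -1.3 -2.1 -2.5 -0.4  0.6  1.5  0.3  2.4  0.8  0.7  0.8 -0.4
  0.7 -1.8 -0.2 -3.   1.  -2.6 -0.7 -1.4  0.8 -1.2 -0.4 -0.5 -1.1  1.
  0.8 -0.1 -4.3 -0.  -0.1  0. ]
[0.59070894 0.00350406 0.15938144] [0.59070397 0.003355   0.19138109]
```

```bash
python3 -m jog '[{"jaw":-1,"delta_pos":[0.05,-0.14,0],"twist":0},{"jaw":-1,"delta_pos":[0,0,0.14],"twist":0},{"jaw":-1,"delta_pos":[0,0,0.14],"twist":0},{"jaw":-1,"delta_pos":[0,0,0.14],"twist":0},{"jaw":-1,"delta_pos":[0,0,0],"twist":0}]'; python3 -m jog '[{"jaw":-1,"delta_pos":[0,0,0.01],"twist":0},{"jaw":-1,"delta_pos":[0,0,0.01],"twist":0},{"jaw":-1,"delta_pos":[0,0,0],"twist":0}]'
```

```text
time_s: 2.7
position: [0.5946, 0.0007, 0.2044]
ee_rot: [3.141, -0.028, -0.01]
ft_force: [-0.2, -0.1, 0.5]
gripper_width: 0.0003
grasp_force: 0.0
time_s: 3.08
position: [0.5974, 0.0013, 0.2023]
ee_rot: [3.141, -0.029, 0.002]
ft_force: [-0.0, 0.8, -0.1]
gripper_width: 0.0002
grasp_force: 0.0
```

```bash
python3 -m jog '[{"jaw":-1,"delta_pos":[0.014,-0.007,0.01],"twist":0},{"jaw":-1,"delta_pos":[0,0,0.005],"twist":0},{"jaw":-1,"delta_pos":[0,0,0],"twist":0}]'; python3 -m jog '[{"jaw":-1,"delta_pos":[0,0,0.005],"twist":0},{"jaw":-1,"delta_pos":[0,0,0],"twist":0}]';python3 -m jog '[{"jaw":-1,"delta_pos":[0,0,0.004],"twist":0},{"jaw":-1,"delta_pos":[0,0,0],"twist":0}]'
```

```text
time_s: 3.45
position: [0.6011, 0.0034, 0.1966]
ee_rot: [3.141, -0.029, -0.001]
ft_force: [0.7, -0.0, -0.2]
gripper_width: -0.0001
grasp_force: 0.0
time_s: 3.7
position: [0.6015, 0.0034, 0.1958]
ee_rot: [3.141, -0.029, 0.001]
ft_force: [-0.9, -0.8, 2.9]
gripper_width: 0.0003
grasp_force: 1.8
time_s: 3.95
position: [0.6021, 0.0033, 0.1955]
ee_rot: [3.141, -0.029, 0.004]
ft_force: [-0.1, -0.8, 9.6]
gripper_width: -0.0004
grasp_force: 4.8
```

```bash
python3 -m jog '[{"jaw":-1,"delta_pos":[-0.007,0,0],"twist":0},{"jaw":-1,"delta_pos":[-0.007,0,0],"twist":0}]'; python3 -m jog '[{"jaw":-1,"delta_pos":[-0.007,0,0],"twist":0},{"jaw":-1,"delta_pos":[-0.007,0,0],"twist":0}]'
```

```text
time_s: 4.2
position: [0.599, 0.0034, 0.1958]
ee_rot: [-3.141, 0.029, -0.008]
ft_force: [3.8, -0.7, 8.4]
gripper_width: 0.0
grasp_force: 4.0
time_s: 4.45
position: [0.5947, 0.0035, 0.1958]
ee_rot: [-3.141, 0.029, -0.007]
ft_force: [0.2, -1.5, 10.8]
gripper_width: 0.0001
grasp_force: 5.2
```

```bash
python3 -m jog '[{"jaw":-1,"delta_pos":[-0.007,0,0],"twist":0},{"jaw":-1,"delta_pos":[-0.007,0,0],"twist":0}]'; python3 -m jog '[{"jaw":-1,"delta_pos":[-0.007,0,0],"twist":0},{"jaw":-1,"delta_pos":[-0.007,0,0],"twist":0}]';  python3 -m jog '[{"jaw":-1,"delta_pos":[-0.007,0,0],"twist":0},{"jaw":-1,"delta_pos":[-0.007,0,0],"twist":0}]'
```

```text
time_s: 4.7
position: [0.5902, 0.0037, 0.1958]
ee_rot: [-3.141, 0.029, -0.007]
ft_force: [2.2, -0.6, 9.1]
gripper_width: 0.0
grasp_force: 4.5
time_s: 4.95
position: [0.5868, 0.0038, 0.1958]
ee_rot: [-3.141, 0.029, -0.009]
ft_force: [4.1, 0.2, 7.5]
gripper_width: -0.0
grasp_force: 3.7
time_s: 5.2
position: [0.5812, 0.004, 0.1955]
ee_rot: [-3.141, 0.029, -0.005]
ft_force: [-0.3, -1.6, 8.8]
gripper_width: 0.0002
grasp_force: 4.6
```

Run:
```python
from workcell import ctrl
from h import *; import pickle
d=ctrl.get_image("wrist");pickle.dump(d,open("pics/w2.pkl","wb"));e=ctrl.get_image("scene")
q=np.load("q.npy");c=proj(d,pts(q,[[0,0,.032]]))[0];print(c)
a=d["img"][:, :,::-1][100:300,200:400];b=e["img"][150:250,230:330,::-1]
o=np.hstack([cv2.resize(a,(400,400),interpolation=2),cv2.resize(b,(400,400),interpolation=2)]);cv2.imwrite("pics/w2.png",np.clip(o*1.4,0,255).astype(np.uint8))
```

```text
[319.57919699 235.99108431]
```

View pics/w2.png

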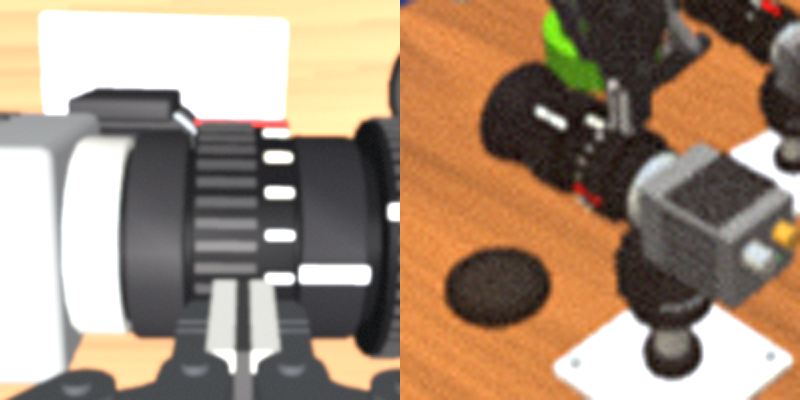

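Two clicks made. The red line is now just at the upper (+x) edge of the ring at crop (260,123), and one tick stands in line with the index at (335,273). Counting ticks, about 5 clicks remain.

```bash
python3 -m jog '[{"jaw":-1,"delta_pos":[0,0,-0.03],"twist":0},{"jaw":-1,"delta_pos":[0.07,0,0],"twist":0},{"jaw":-1,"delta_pos":[0,0,0.018],"twist":0},{"jaw":-1,"delta_pos":[0,0,0.008],"twist":0},{"jaw":-1,"delta_pos":[0,0,0.004],"twist":0}]'; python3 -m jog '[{"jaw":-1,"delta_pos":[0,0,0],"twist":0}]'
```

```text
time_s: 5.92
position: [0.6016, 0.0033, 0.1953]
ee_rot: [3.141, -0.029, 0.004]
ft_force: [-0.4, -2.6, 13.7]
gripper_width: -0.0002
grasp_force: 7.2
time_s: 6.05
position: [0.6016, 0.0033, 0.1955]
ee_rot: [3.141, -0.029, 0.004]
ft_force: [0.1, -0.6, 11.1]
gripper_width: -0.0
grasp_force: 5.0
```

```bash
python3 -m jog '[{"jaw":-1,"delta_pos":[-0.007,0,-0.001],"twist":0},{"jaw":-1,"delta_pos":[-0.007,0,0],"twist":0},{"jaw":-1,"delta_pos":[-0.007,0,0],"twist":0},{"jaw":-1,"delta_pos":[-0.007,0,0],"twist":0},{"jaw":-1,"delta_pos":[-0.007,0,0],"twist":0}]'; python3 -m jog '[{"jaw":-1,"delta_pos":[-0.007,0,0],"twist":0},{"jaw":-1,"delta_pos":[-0.007,0,0],"twist":0},{"jaw":-1,"delta_pos":[-0.007,0,0],"twist":0},{"jaw":-1,"delta_pos":[-0.007,0,0],"twist":0},{"jaw":-1,"delta_pos":[-0.007,0,0],"twist":0}]'; python3 -m jog '[{"jaw":-1,"delta_pos":[0,0,-0.03],"twist":0},{"jaw":-1,"delta_pos":[0.07,0,0],"twist":0},{"jaw":-1,"delta_pos":[0,0,0],"twist":0}]';  python3 - <<'E'
from workcell import ctrl
from h import *; import pickle
d=ctrl.get_image("wrist");pickle.dump(d,open("pics/w3.pkl","wb"))
a=d["img"][:, :,::-1][100:300,200:400]
cv2.imwrite("pics/w3.png",np.clip(cv2.resize(a,(500,500),interpolation=2)*1.4,0,255).astype(np.uint8))
E
```

```text
time_s: 6.68
position: [0.591, 0.0036, 0.1958]
ee_rot: [3.141, -0.029, 0.004]
ft_force: [0.6, -0.2, 10.5]
gripper_width: 0.0001
grasp_force: 4.7
time_s: 7.3
position: [0.5804, 0.004, 0.1955]
ee_rot: [3.141, -0.028, 0.003]
ft_force: [1.5, 0.1, 7.6]
gripper_width: -0.0002
grasp_force: 3.5
time_s: 7.68
position: [0.6015, 0.0033, 0.2033]
ee_rot: [-3.141, 0.029, 0.0]
ft_force: [0.1, 0.4, 0.4]
gripper_width: -0.0002
grasp_force: 0.0
```

View pics/w3.png

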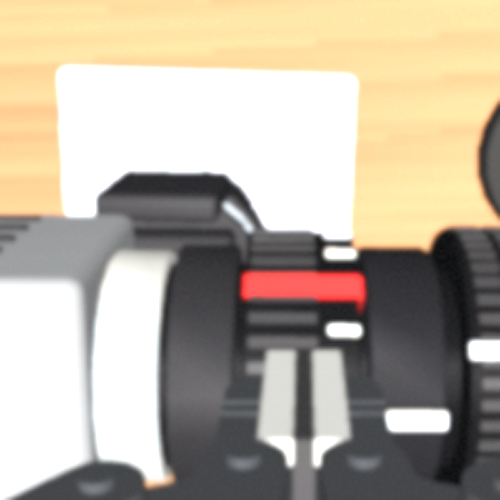

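The red line is at crop (303,287) and the index at (418,420). I'll convert that to clicks remaining.

Run:
```python
from h import *; import pickle
d=pickle.load(open("pics/w3.pkl","rb"));q=np.load("q.npy")
for a in range(0,100,18):
    t=np.radians(a);print(a,(proj(d,pts(q,[[0,.032*np.sin(t),.032*np.cos(t)]]))[0]-[200,100])*2.5)
print((proj(d,pts(q,[[.022,0,.029]]))[0]-[200,100])*2.5)
```

```text
0 [297.3117259  417.76835399]
18 [297.95440352 370.47008326]
36 [298.54107354 321.91826008]
54 [298.98767722 279.26520056]
72 [299.24411202 247.8830206 ]
90 [299.29984597 230.4028551 ]
[401.75827955 412.3807728 ]
```

Three clicks remain: another two-click stroke, then a single.

```bash
python3 -m jog '[{"jaw":-1,"delta_pos":[0,0,0.018],"twist":0},{"jaw":-1,"delta_pos":[0,0,0.007],"twist":0},{"jaw":-1,"delta_pos":[0,0,0.004],"twist":0},{"jaw":-1,"delta_pos":[0,0,0],"twist":0}]';python3 -m jog '[{"jaw":-1,"delta_pos":[-0.007,0,0],"twist":0},{"jaw":-1,"delta_pos":[-0.007,0,0],"twist":0},{"jaw":-1,"delta_pos":[-0.007,0,0],"twist":0},{"jaw":-1,"delta_pos":[-0.007,0,0],"twist":0},{"jaw":-1,"delta_pos":[-0.007,0,0],"twist":0}]'; python3 -m jog '[{"jaw":-1,"delta_pos":[-0.007,0,0],"twist":0},{"jaw":-1,"delta_pos":[-0.007,0,0],"twist":0},{"jaw":-1,"delta_pos":[-0.007,0,0],"twist":0},{"jaw":-1,"delta_pos":[-0.007,0,0],"twist":0},{"jaw":-1,"delta_pos":[-0.007,0,0],"twist":0}]'; python3 -m jog '[{"jaw":-1,"delta_pos":[0,0,-0.03],"twist":0},{"jaw":-1,"delta_pos":[0.07,0,0],"twist":0},{"jaw":-1,"delta_pos":[0,0,0],"twist":0}]';  python3 - <<'E'
from workcell import ctrl
from h import *; import pickle
d=ctrl.get_image("wrist");pickle.dump(d,open("pics/w4.pkl","wb"))
a=d["img"][:, :,::-1][100:300,200:400]
cv2.imwrite("pics/w4.png",np.clip(cv2.resize(a,(500,500),interpolation=2)*1.4,0,255).astype(np.uint8))
E
```

```text
time_s: 8.22
position: [0.6014, 0.0033, 0.1956]
ee_rot: [3.141, -0.029, 0.002]
ft_force: [-1.1, -1.3, 7.0]
gripper_width: 0.0004
grasp_force: 3.6
time_s: 8.85
position: [0.5921, 0.0036, 0.1959]
ee_rot: [-3.141, 0.029, -0.006]
ft_force: [3.5, -0.1, 6.1]
gripper_width: 0.0002
grasp_force: 2.7
time_s: 9.48
position: [0.5813, 0.0039, 0.1957]
ee_rot: [-3.141, 0.029, -0.005]
ft_force: [2.6, -0.1, 5.2]
gripper_width: -0.0002
grasp_force: 2.4
time_s: 9.85
position: [0.6015, 0.0032, 0.2036]
ee_rot: [-3.141, 0.029, 0.001]
ft_force: [0.1, -0.2, 0.2]
gripper_width: -0.0001
grasp_force: 0.0
```

View pics/w4.png

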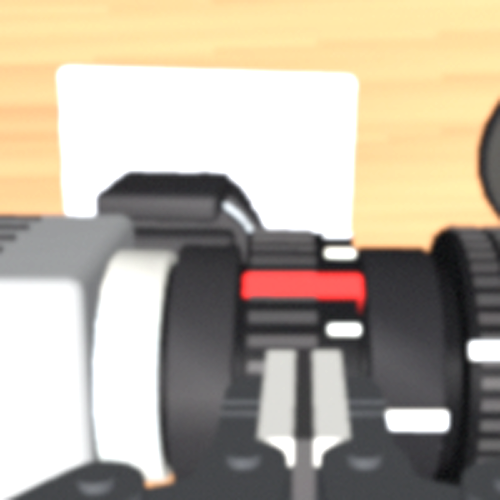

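Nothing changed: the red line is still at (303,287), and the camera and focus line have not moved. The 5–7 N press slipped, so I'll repeat at about 11 N.

```bash
python3 -m jog '[{"jaw":-1,"delta_pos":[0,0,0.018],"twist":0},{"jaw":-1,"delta_pos":[0,0,0.009],"twist":0},{"jaw":-1,"delta_pos":[0,0,0.0045],"twist":0},{"jaw":-1,"delta_pos":[0,0,0],"twist":0}]'
```

```text
time_s: 10.4
position: [0.6016, 0.0033, 0.1955]
ee_rot: [3.141, -0.029, 0.003]
ft_force: [-0.2, -0.6, 10.7]
gripper_width: 0.0
grasp_force: 4.8
```

```bash
python3 -m jog '[{"jaw":-1,"delta_pos":[-0.007,0,0],"twist":0},{"jaw":-1,"delta_pos":[-0.007,0,0],"twist":0},{"jaw":-1,"delta_pos":[-0.007,0,0],"twist":0},{"jaw":-1,"delta_pos":[-0.007,0,0],"twist":0},{"jaw":-1,"delta_pos":[-0.007,0,0.001],"twist":0}]'; python3 -m jog '[{"jaw":-1,"delta_pos":[-0.007,0,0.001],"twist":0},{"jaw":-1,"delta_pos":[-0.007,0,0],"twist":0},{"jaw":-1,"delta_pos":[-0.007,0,0],"twist":0},{"jaw":-1,"delta_pos":[-0.007,0,0],"twist":0},{"jaw":-1,"delta_pos":[-0.007,0,0],"twist":0}]'; python3 -m jog '[{"jaw":-1,"delta_pos":[0,0,-0.03],"twist":0},{"jaw":-1,"delta_pos":[0.07,0,0],"twist":0},{"jaw":-1,"delta_pos":[0,0,0],"twist":0}]';  python3 - <<'E'
from workcell import ctrl
from h import *; import pickle
d=ctrl.get_image("wrist");pickle.dump(d,open("pics/w5.pkl","wb"))
a=d["img"][100:300,200:400].astype(int)
m=(a[...,0]>90)&(a[...,1]<a[...,0]*.5)&(a[...,2]<a[...,0]*.6)
v,u=np.nonzero(m);print("red crop",u.mean()*2.5,v.mean()*2.5,v.min()*2.5,v.max()*2.5,len(u))
E
```

```text
time_s: 11.02
position: [0.5916, 0.0036, 0.1957]
ee_rot: [3.141, -0.029, 0.005]
ft_force: [-1.2, -0.9, 13.8]
gripper_width: 0.0002
grasp_force: 6.8
time_s: 11.65
position: [0.5811, 0.0039, 0.1954]
ee_rot: [3.141, -0.029, 0.005]
ft_force: [-1.7, 0.3, 12.2]
gripper_width: 0.0001
grasp_force: 6.1
time_s: 12.02
position: [0.6017, 0.0032, 0.2025]
ee_rot: [-3.141, 0.029, -0.0]
ft_force: [0.4, -0.2, -0.6]
gripper_width: -0.0002
grasp_force: 0.0
red crop 306.625 371.5 365.0 377.5 100
```

Red is now one click (about 18°) from the index. I'll make a single-click stroke of about 10 mm.

```bash
python3 -m jog '[{"jaw":-1,"delta_pos":[-0.015,0,0.018],"twist":0},{"jaw":-1,"delta_pos":[0,0,0.007],"twist":0},{"jaw":-1,"delta_pos":[0,0,0.005],"twist":0},{"jaw":-1,"delta_pos":[0,0,0],"twist":0}]'; python3 -m jog '[{"jaw":-1,"delta_pos":[-0.0065,0,0],"twist":0},{"jaw":-1,"delta_pos":[-0.0065,0,0],"twist":0},{"jaw":-1,"delta_pos":[-0.0065,0,0],"twist":0},{"jaw":-1,"delta_pos":[-0.0065,0,0],"twist":0},{"jaw":-1,"delta_pos":[-0.0065,0,0],"twist":0}]'; python3 -m jog '[{"jaw":-1,"delta_pos":[0,0,0],"twist":0}]'
```

```text
time_s: 12.58
position: [0.5971, 0.0034, 0.1956]
ee_rot: [3.141, -0.029, 0.004]
ft_force: [-2.3, -1.4, 15.1]
gripper_width: 0.0001
grasp_force: 7.8
time_s: 13.2
position: [0.5883, 0.0037, 0.1956]
ee_rot: [3.141, -0.029, 0.007]
ft_force: [-1.0, -0.8, 13.4]
gripper_width: 0.0001
grasp_force: 7.1
time_s: 13.32
position: [0.5875, 0.0038, 0.1956]
ee_rot: [3.141, -0.029, 0.005]
ft_force: [-2.7, -0.5, 14.9]
gripper_width: 0.0003
grasp_force: 7.5
```

```bash
python3 -m jog '[{"jaw":-1,"delta_pos":[0,0,-0.04],"twist":0},{"jaw":-1,"delta_pos":[-0.05,0,-0.15],"twist":0},{"jaw":-1,"delta_pos":[-0.1,0,-0.1],"twist":0},{"jaw":-1,"delta_pos":[0,0,0],"twist":0},{"jaw":-1,"delta_pos":[0,0,0],"twist":0}]';  python3 - <<'E'
from workcell import ctrl
from h import *; import pickle
d=ctrl.get_image("wrist");pickle.dump(d,open("pics/w6.pkl","wb"))
q=np.load("q.npy");c=proj(d,pts(q,[[.01,0,.03]]))[0];print(c, ctrl.get_state()["position"])
x,y=np.clip(c.astype(int)-100,0,[440,200]);a=d["img"][y:y+200,x:x+200,::-1]
e=ctrl.get_image("scene")["img"][150:250,235:335,::-1]
o=np.hstack([cv2.resize(a,(400,400),interpolation=2),cv2.resize(e,(400,400),interpolation=2)])
cv2.imwrite("pics/w6.png",np.clip(o*1.4,0,255).astype(np.uint8))
E
```

```text
time_s: 13.95
position: [0.5417, 0.0041, 0.2803]
ee_rot: [3.141, -0.029, -0.0]
ft_force: [-0.7, -0.4, -0.1]
gripper_width: -0.0001
grasp_force: 0.0
[333.2855459  137.76158987] [0.5417571  0.004074   0.27978938]
```

View pics/w6.png

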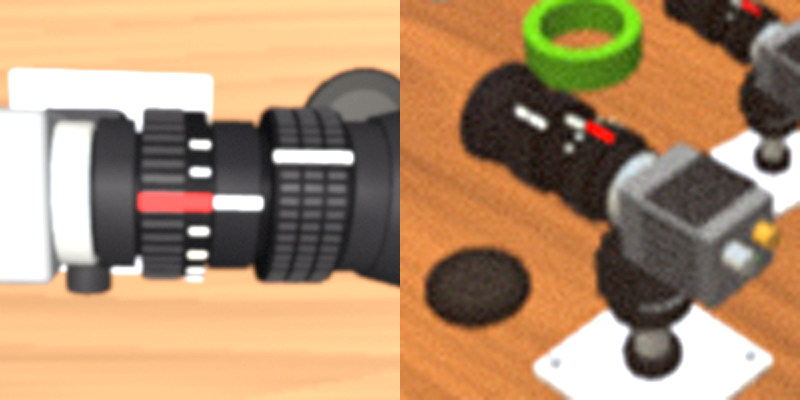

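The red line (175,202) runs straight on into the index line (238,203). In the scene view the camera sits exactly where it did at the start, and the focus line has not moved.

```bash
python3 -c "
from workcell import ctrl
print(ctrl.finish_job())"
```

```text
the job is handed in; nothing more can be done
None
```

The aperture ring is clicked in with its red line in line with the white index; the last pictures show the camera's aim and the focus ring unchanged, the arm touched nothing else, and the job was handed in at about 14 s.

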